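# Load the lacquer-drying box and hold its sprung lid at the airing mark

### The job

Slide the tray with the two freshly lacquered urn caps fully home into the side mouth of the drying box, so that its front plate closes against the box and both caps still stand in it. Then lift the sprung lid with the gripper until it is opened to the same angle as the pointer at its side and keep it there: finish while still holding the lid at that angle, since it falls shut if let go. Leave the pointer as it is set and do not disturb the other urns and the tumbler.

Things in the scene. Friction and masses are not known exactly. Their poses are not given: they have to be found in the camera images.
- oven: Drying box: grey sheet-metal box fixed to the bench, 200 (x) x 200 (y) x 115 mm high, open underneath: the tray slides on the bench top. Origin: centre of its underside, z up. The tray mouth is in its +y face, the lid's hinge along the top of its +x face; the lid's tab overhangs its -x face; the pointer is on its -y side. Place and yaw vary.
- oven_mouth (a point): Bench-level middle of the tray mouth, in the +y face of the box; axes as the box. The mouth is about 160 mm wide at the face, narrowed by slanting cheeks over the first 18 mm to a channel 136 mm wide, 68 mm high, running to -y.
- tray: Loose steel tray on the bench before the mouth, 0.3 to 0.65 kg. Pan 130 (x) x 140 (y) x 18 mm high, walls and floor 4 mm; origin: centre of its underside, z up. Its -y end goes in first. At its +y end an upright front plate, 184 wide, 6 thick (y 70 to 76), 67 high. Fully home the plate rests on the box's face: axes along the box's, origin at (0, 30, 0) mm in the box's frame.
- tray_handle (a point): Middle of the tray's handle tab, at (0, 132, 40) mm in the tray's frame; axes as the tray. The tab is an upright black plate standing out from the front plate along +y (tray y 76 to 155 mm), 10 mm thick in x, from 23 to 57 mm high: pinch it from above across its thickness, or push on it. With the tray home this point is 62 mm from the box's face.
- cap_a: Turned aluminium urn cap standing in the tray, 48 mm diameter, 36 mm high with a knob, 70 g. Origin: centre of its underside.
- cap_b: The other cap, the same shape.
- lid: Aluminium lid, 200 x 196 x 10 mm. Origin on the hinge axis, mid-length, 121 mm above the bench; y is the hinge axis. Shut, its axes are the box's; the plate runs 200 mm to its own -x. It opens about +y (-x end rises); the tilt of its z axis is the opening angle, 0 to 1.2 rad. Spring (0.9 N m/rad, preload 0.35 rad) and weight (0.36 to 0.56 kg) shut it: 3 to 7 N at the tab.
- lid_handle (a point): Middle of the lid's tab, at (-236, 0, 4) mm in the lid's frame; axes as the lid. The tab is an upright black plate in the middle of the free edge, standing out from it (lid x -200 to -260), 10 mm thick in y, 30 mm high (lid z -11 to 19); free space below and beside it. Pinched from above across its thickness, it can pivot between the fingers as the lid rises.
- pointer_tip (a point): Tip of the angle pointer: a slim brass bar with a diamond end, on the lid's hinge axis, 119 mm to the -y side of its middle, beside a steel arc. The tip is 205 mm from the axis; its x axis runs along the bar from tip to hinge, y along the hinge axis. The lid is at the mark when its plate is parallel with the bar.
- pointer (a joint): Angle of the pointer above level, rad (set between 0.35 and 0.75); stiff to turn; the lid must be opened to the same angle.
- urn: Bystander: aluminium urn, 124 mm diameter, 200 mm high. Origin: centre of its underside.
- brass_urn: Bystander: small brass urn, 90 mm diameter, 150 mm high. Origin: centre of its underside.
- tumbler: Bystander: steel tumbler, 68 mm diameter, 100 mm high. Origin: centre of its underside.

How it is judged:
By the outcome, as a careful person would: the job done as asked, in the order asked, and still so for the second after the job is handed in, while the arm keeps its last pose, push and grip.
It also fails if it takes over 61 s, if anything falls off the work surface, if the arm or the gripper's body presses on something with over 40 N, if the wrist force passes 120 N, or if a joint passes its speed limit or range.

### The arm

A 6-joint arm with a two-finger parallel gripper is mounted at the origin on the work surface. World frame = base frame: x ahead of the robot, y to its left, z up, the work surface at z = 0. Lengths are in m, angles in rad, forces in N, time in s.
With the tool pointing down it reaches from about 0.25 to 0.725 m from the base axis. Payload 4 kg.
Tool frame: the origin (TCP) lies between the finger pads; the fingertips stand 8 mm ahead of it and the grasp point (between the pads) lies 11 mm behind it (bot.tip_reach is the distance from the TCP to the fingertips, in m); z points along the fingers, y is the line along which they close (so a half turn about z gives the same grasp; the last joint's range is limited). The gripper opens to 85 mm and grips with 20 to 120 N. Pads are 22 mm wide; open, the fingers measure 114 mm over their backs; the gripper's body (76 mm by 85 mm) begins 54 mm behind the grasp point. The pads swing forward as they close: fully open they stand 13 mm farther back than shut.
Start: joints at [-1.301, 0.241, 0.005, 1.335, 0, 1.571], TCP at [0.133, -0.482, 0.239] pointing down, gripper open.
Joint ranges: [-2.72, 2.72], [-1.05, 1.87], [-1.09, 1.28], [-1.99, 2.15], [-1.42, 1.44], [-3.14, 3.14]. Speed limits (rad/s): [2.79, 2.79, 3.14, 3.14, 3.14, 3.14].

### API

Orientations are given as a unit quaternion [x, y, z, w].
In Python, from workcell import bot gives the robot as it stands.
- The arm moves only by the tool move_arm, never from a script. Its argument "deltas" is a list of rows, each a list of 7 numbers: the opening, from 0 (shut) to 1 (fully open), then the shift along the tool's x, y, z in mm, then the turn, a rotation vector about the tool's x, y, z in degrees. In form: [[gripper, tx, ty, tz, ax, ay, az], ...]. A call has 1 to 10 rows; each row shifts and turns the commanded pose from where the row before left it, along the tool's axes as they then stand; what a row does not reach is not made up. A row lasts 1/12 s, in which the tool goes at most 41.7 mm and 7.16 degrees, less where a joint would pass 70% of its speed; a pose out of reach is approached as far as the arm can. A call is refused whole if a number of a shift passes 41.7 or a number of a turn 7.16, either way. A call with a gripper value outside its range is refused whole. The fingers move at their own pace and stop on an object; the grip force is fixed at half the most. Time passes only in rows, so rows that do not move let the fingers close. It gives the time, the measured TCP pose, the force, the opening and the grip force at its end, in the units of the state.
- bot.get_obs(): the state, without advancing time (a new reading comes with each control period).
- bot.camera(name): name is "scene" or "top" or "wrist"; returns the picture (480x640x3 uint8, blue, green, red); there is no depth.
- bot.calibration(name): a dict with "K" (3x3 intrinsics, pixels), "position" and "orientation" of the camera in the world. Camera axes: x right, y down, z forward; pixel columns grow to the right and rows downward; lengths in m; the calibration is good to about 2 mm. The wrist camera is an equidistant fisheye: a pixel r from the principal point sees the ray r / f radians off the axis. A picture is of the moment at which its call begins: read the wrist's pose just before it. calibration takes no time and is no camera call; for the wrist camera it gives the pose at the moment of the call.
- bot.job_done(): hands the job in; it is judged then, once.
Trained networks look in the newest picture that a camera, given by its name, has taken for a name from the list of things; names that differ only in an ending like _2 or _b are one class to them, and where a whole thing is asked for, a point or a joint stands for the part that bears it (a point fixed in the world has none). Each returns a list of dicts, best first, with "conf" (0 to 1); they miss things now and then, are a little off and sometimes report something else, mostly with a low value. They report only what shows in the picture. A call takes as long as a camera call.
- bot.outline_of(query, camera): "pixels" (480x640 bool, what is visible of it) and "rect" ([left, top, width, height] in pixels, round what is visible of it).
The state is a dict: "clock": time; "joint_pos": joint angles; "joint_vel": joint speeds; "tau": joint torques, N m; "eef_pos": TCP position; "tool_rot": TCP orientation; "ft_force": force on the tool from outside, world axes, zero at the start; "ft_torque": the same for the moment, N m; "grip_width": finger opening in m; "grasp_force": force on a finger pad.
Only numpy, scipy, OpenCV 4.12 (cv2) and the standard library are available. Lean on these libraries where they do the work, as an engineer would, in place of code of your own. Each camera call takes 0.05 s, during which the arm holds its last target. There are 200 camera calls.

## Working session

There is one attempt and no reset: what is moved stays moved. The work goes in short steps, Python scripts to look and compute and a tool call to move; the robot and the scene stay as the last step left them, time stands still between calls to the robot, and variables do not carry over. Pictures are saved under pics/ and viewed, at most 10 in all, crops included, and the job is handed in when it is done.

Besides the shell and the picture viewer there is one more tool, called after "Call:" as name(argument=value, ...), one argument or row to a line, values as JSON. move_arm: Moves the arm, as the interface text tells. Its arguments: {"type":"object","properties":{"deltas":{"type":"array","items":{"type":"array","items":{"type":"number"}}}},"required":["deltas"]}

```bash
mkdir -p pics; ls
python3 - <<'E'
from workcell import bot
import cv2
for n in("scene","top"):
    im=bot.camera(n);cv2.imwrite(f"pics/{n}0.png",im)
    c=bot.calibration(n);print(n,c)
o=bot.get_obs();print(o['clock'],o['eef_pos'],o['tool_rot'],o['grip_width'])
E
```

```text
pics
scene {'K': array([[494.09980344,   0.        , 328.56709078],
       [  0.        , 494.09980344, 243.90443105],
       [  0.        ,   0.        ,   1.        ]]), 'position': array([1.36917582, 0.10441681, 1.16327763]), 'orientation': array([ 0.62679148,  0.71994797, -0.22903219, -0.19066097])}
top {'K': array([[509.73965158,   0.        , 308.91406045],
       [  0.        , 509.73965158, 237.82266676],
       [  0.        ,   0.        ,   1.        ]]), 'position': array([ 0.43934588, -0.01397314,  1.2244526 ]), 'orientation': array([ 0.71103554, -0.6977434 ,  0.06073413, -0.06240178])}
0.1 [ 0.13313667 -0.48137753  0.23848378] [ 9.90912783e-01  1.34502527e-01 -1.27123850e-04 -9.53917026e-04] 0.08512990901094901
```

View pics/top0.png

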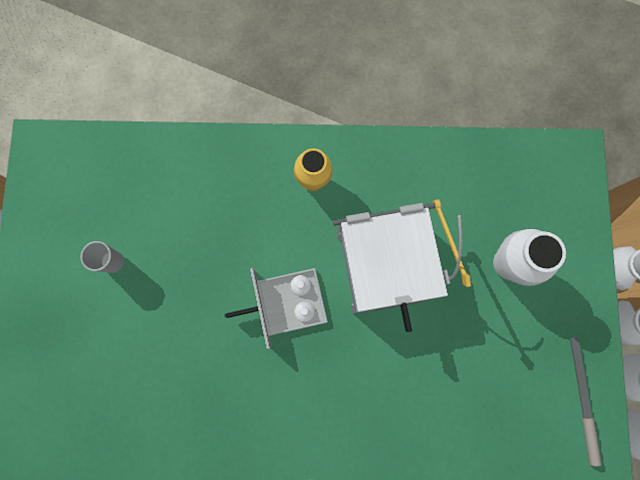

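View pics/scene0.png

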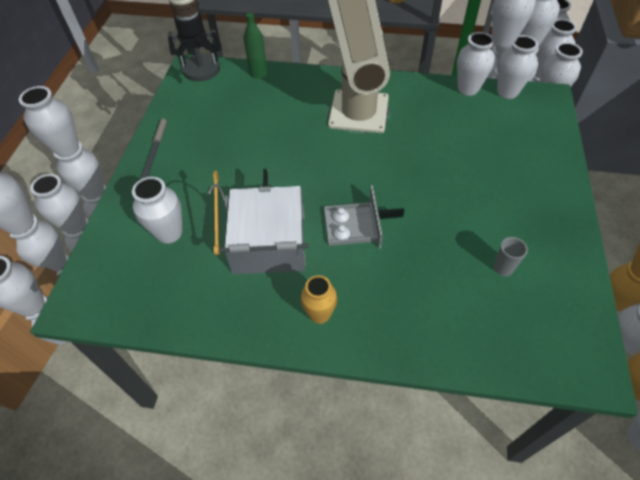

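Top view: the tray's handle is at about (240,313), plate top edge runs (252,269) to (268,347), caps at (300,285) and (305,312). The lid has corners near (340,222), (430,208), (447,296), (356,311), with its tab at (407,318), and the pointer runs (437,204) to (467,283). The scene view agrees.

```bash
cat > h.py <<'E'
import numpy as np, cv2
from scipy.spatial.transform import Rotation as R
from workcell import bot
def ray(cal,u,v,fish=False):
    K=cal['K']; x=(u-K[0,2])/K[0,0]; y=(v-K[1,2])/K[1,1]
    if fish:
        r=np.hypot(x,y); s=np.sin(r)/r if r>1e-9 else 1.; d=np.array([x*s,y*s,np.cos(r)])
    else: d=np.array([x,y,1.])
    return np.array(cal['position']), R.from_quat(cal['orientation']).apply(d/np.linalg.norm(d))
def plane(cal,u,v,z,fish=False):
    p,d=ray(cal,u,v,fish); return p+d*(z-p[2])/d[2]
def tri(rays):
    A=0;b=0
    for p,d in rays:
        M=np.eye(3)-np.outer(d,d);A=A+M;b=b+M@p
    return np.linalg.solve(A,b)
def proj(cal,P,fish=False):
    q=R.from_quat(cal['orientation']).inv().apply(np.atleast_2d(P)-cal['position']);K=cal['K']
    if fish:
        n=np.hypot(q[:,0],q[:,1]);t=np.arctan2(n,q[:,2]);a=q[:,:2]/n[:,None]*t[:,None]
    else: a=q[:,:2]/q[:,2:]
    return a*K[0,0]+K[:2,2]
E
python3 - <<'E'
from h import *
for cam in("top","scene"):
    bot.camera(cam); cal=bot.calibration(cam)
    for q in("lid","tray","lid_handle","tray_handle","pointer","pointer_tip","cap_a"):
        for r in bot.outline_of(q,cam)[:2]:
            m=r['pixels'].astype(np.uint8)
            if r['conf']<.3: continue
            c=max(cv2.findContours(m,0,2)[0],key=cv2.contourArea)
            ap=cv2.approxPolyDP(c,3,True)[:,0].tolist()
            ys,xs=np.nonzero(m)
            print(cam,q,round(r['conf'],2),m.sum(),np.round([xs.mean(),ys.mean()],1),ap)
E
python3 - <<'E'
import cv2
a=cv2.imread('pics/top0.png')[190:370,215:485];cv2.imwrite('pics/c1.png',cv2.resize(a,None,fx=2.96,fy=2.96,interpolation=2))
E
```

```text
top lid 0.59 8509 [392.5 258.3] [[346, 216], [341, 228], [358, 309], [398, 303], [409, 330], [406, 303], [445, 294], [428, 210], [414, 203], [400, 206], [393, 214], [371, 217], [363, 212]]
top tray 0.79 3229 [282.7 302.9] [[224, 314], [228, 317], [257, 310], [267, 347], [270, 334], [326, 321], [314, 268], [261, 280], [250, 268], [257, 305]]
top lid_handle 0.59 8526 [392.7 258.5] [[347, 215], [341, 226], [358, 309], [397, 303], [405, 329], [409, 330], [406, 303], [445, 294], [427, 208], [417, 203], [400, 206], [397, 213], [369, 217], [366, 212]]
top pointer 0.72 378 [451.2 243.3] [[434, 200], [434, 209], [456, 258], [439, 202]]
top pointer_tip 0.55 512 [450.8 242.3] [[435, 199], [434, 208], [457, 258], [439, 201]]
top cap_a 0.89 340 [300.  284.5] [[298, 274], [290, 287], [302, 295], [309, 289], [309, 280]]
top cap_a 0.78 294 [303.3 311. ] [[300, 302], [294, 313], [307, 320], [312, 316], [312, 308]]
scene lid 0.57 4494 [264.  216.8] [[298, 186], [269, 187], [264, 169], [262, 187], [231, 189], [226, 244], [232, 250], [248, 250], [250, 245], [295, 248], [301, 241]]
scene tray 0.95 2022 [
[... 185 characters left out ...]
], [270, 185], [264, 169], [259, 187], [231, 189], [225, 246], [234, 252], [262, 244], [274, 244], [278, 249], [295, 248], [301, 240]]
scene tray_handle 0.76 1872 [359.8 222.2] [[402, 210], [377, 210], [371, 187], [367, 204], [342, 206], [350, 214], [344, 223], [350, 229], [346, 239], [338, 240], [333, 235], [339, 224], [332, 218], [332, 212], [339, 206], [326, 207], [328, 242], [375, 240], [379, 246], [379, 219], [401, 215]]
scene pointer 0.48 283 [215.9 211.4] [[215, 187], [217, 253]]
scene pointer_tip 0.5 280 [215.9 213. ] [[216, 187], [215, 253]]
scene cap_a 0.76 177 [340.4 215.3] [[341, 208], [333, 213], [338, 222], [348, 217]]
scene cap_a 0.72 168 [215.7 212.7] [[216, 189], [215, 252]]
```

View pics/c1.png

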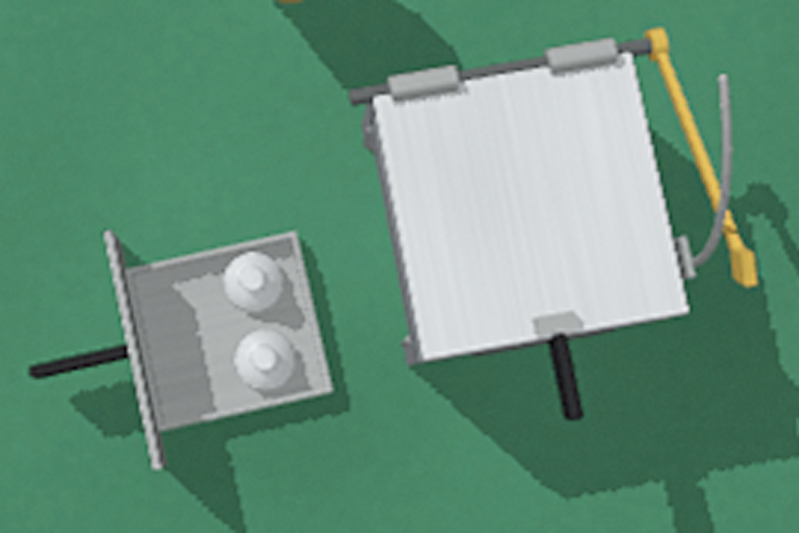

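```bash
cat > fit.py <<'E'
from h import *
from scipy.optimize import least_squares
cal=bot.calibration('top')
def T(x,y,a,P): 
    P=np.array(P,float)/1000; c,s=np.cos(a),np.sin(a)
    return np.c_[x+c*P[:,0]-s*P[:,1],y+s*P[:,0]+c*P[:,1],P[:,2]]
def fit(P,px,x0):
    px=np.array(px)/2.96+[215,190]
    r=least_squares(lambda v:(proj(cal,T(*v,P))-px).ravel(),x0)
    print(np.round(r.x,4),np.round(r.fun.reshape(-1,2),1).tolist()); return r.x
# oven frame: lid hinge at (100,0,121)
print('oven');fit([[-100,98,126],[-100,-98,126],[-160,0,140],[100,98,126],[100,-98,126]],[(422,361),(688,312),(573,418),(375,97),(632,58)],[.4,-.15,.15])
print('tray');fit([[92,76,67],[-92,76,67],[0,155,57],[0,76,57],[65,-70,18],[-65,-70,18]],[(106,233),(152,467),(32,371),(127,350),(296,234),(331,389)],[.3,.0,.15])
E
python3 fit.py
python3 - <<'E'
import cv2
a=cv2.imread('pics/scene0.png')[150:290,190:420];cv2.imwrite('pics/c2.png',cv2.resize(a,None,fx=3.4,fy=3.4,interpolation=2))
E
```

```text
oven
[ 0.5901 -0.1943  0.1833] [[-0.1, 0.1], [-0.0, 1.6], [0.8, 1.5], [-0.6, -1.2], [-0.1, -2.3]]
tray
[0.4991 0.0276 0.2367] [[-0.5, -0.7], [0.3, 0.7], [-1.2, 0.2], [0.9, -0.4], [0.1, -0.8], [0.4, 0.9]]
```

View pics/c2.png

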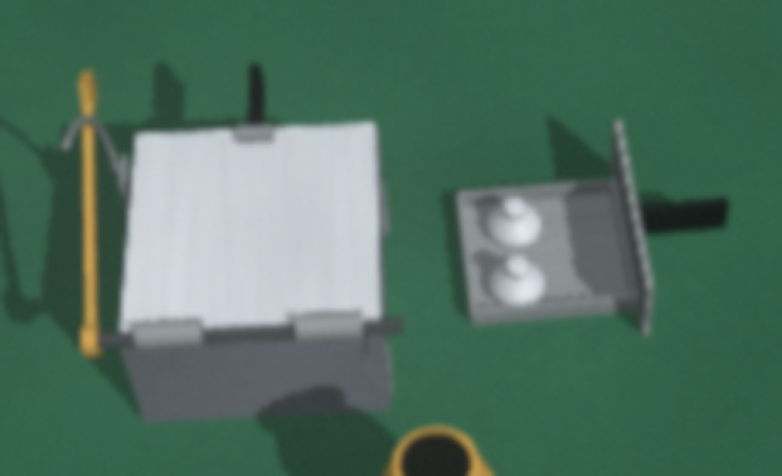

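```bash
cat > fit2.py <<'E'
from fit import *
cs=bot.calibration('scene')
S=lambda p:np.array(p)/3.4+[190,150]
Tp=lambda p:np.array(p)/2.96+[215,190]
def res(v,P1,p1,P2,p2): return np.r_[(proj(cal,T(*v[:3],P1))-Tp(p1)).ravel(),(proj(cs,T(*v[:3],P2))-S(p2)).ravel()]
a=([[-100,98,126],[-100,-98,126],[-160,0,140]],[(422,361),(688,312),(573,418)],[[-100,98,126],[-100,-98,126],[-160,0,140],[100,100,0],[100,-100,0]],[(376,123),(137,133),(255,66),(390,410),(147,420)])
r=least_squares(lambda v:res(v,*a),[.59,-.19,.18]);ov=r.x;print('oven',ov.round(4),r.fun.reshape(-1,2).round(1).tolist())
b=([[92,76,67],[-92,76,67],[0,155,57],[65,-70,18],[-65,-70,18]],[(106,233),(152,467),(32,371),(296,234),(331,389)],[[0,155,57],[-92,73,67],[65,-70,18],[-65,-70,18]],[(727,201),(620,122),(472,322),(460,192)])
r=least_squares(lambda v:res(v,*b),[.5,.03,.23]);tr=r.x;print('tray',tr.round(4),r.fun.reshape(-1,2).round(1).tolist())
c,s=np.cos(ov[2]),np.sin(ov[2]);d=tr[:2]-ov[:2];print('tray in oven',[c*d[0]+s*d[1],-s*d[0]+c*d[1],tr[2]-ov[2]])
print('handle',T(*tr,[[0,132,40]]),'home handle',T(*ov,[[0,162,40]]),'lid handle',T(*ov,[[-136,0,125]]))
def pr(v):
    P=[[100,-119,121],[100-205*np.cos(v[3]),-119,121+205*np.sin(v[3])]]
    return np.r_[(proj(cal,T(*v[:3],P))-Tp([(657,44),(742,275)])).ravel(),(proj(cs,T(*v[:3],P))-S([(90,343),(87,76)])).ravel()]
r=least_squares(lambda v:np.r_[pr(v),(v[:3]-ov)/[.002,.002,.005]],[*ov,.5]);print('ptr',r.x.round(4),r.fun.round(1))
E
python3 fit2.py
```

```text
oven
[ 0.5901 -0.1943  0.1833] [[-0.1, 0.1], [-0.0, 1.6], [0.8, 1.5], [-0.6, -1.2], [-0.1, -2.3]]
tray
[0.4991 0.0276 0.2367] [[-0.5, -0.7], [0.3, 0.7], [-1.2, 0.2], [0.9, -0.4], [0.1, -0.8], [0.4, 0.9]]
oven [ 0.5928 -0.1925  0.1918] [[-0.4, -0.8], [-0.6, -0.1], [0.6, 0.1], [-0.1, -0.6], [-0.4, -0.3], [0.2, -1.5], [0.5, -0.0], [-0.6, 0.6]]
tray [0.5006 0.0284 0.2385] [[-0.9, -1.3], [0.0, 0.1], [-1.5, -0.4], [-0.3, -1.5], [0.1, 0.2], [0.3, -0.4], [-1.1, -1.3], [-0.7, -2.8], [-1.4, -0.2]]
tray in oven [np.float64(-0.048349434730790994), np.float64(0.23446021784520782), np.float64(0.04671359909461095)]
handle [[0.4694041  0.15668733 0.04      ]] home handle [[ 0.56187073 -0.03348824  0.04      ]] lid handle [[ 0.45925076 -0.21844538  0.125     ]]
ptr [ 0.5935 -0.1927  0.1901  0.4462] [-0.9 -0.3  1.   0.2  0.3 -0.8  0.2  0.3  0.4 -0.1 -0.3]
```

Call:
move_arm(
  deltas=[
    [1,0,0,0,0,0,-7],
    [1,0,0,0,0,0,-7],
    [1,0,0,0,0,0,-7],
    [1,0,0,0,0,0,-7],
    [1,0,0,0,0,0,-7],
    [1,0,0,0,0,0,-7],
    [1,20,-2,0,0,0,0],
    [1,39,-3,0,0,0,0],
    [1,39,-3,0,0,0,0],
    [1,39,-3,0,0,0,0],
  ],
)

```text
clock: 1.73
eef_pos: [0.1979, -0.3593, 0.2391]
tool_rot: [0.877, 0.48, 0.0, -0.0]
ft_force: [0.8, 0.1, 0.6]
grip_width: 0.0856
grasp_force: 0.0
```

Call:
move_arm(
  deltas=[
    [1,39,-3,0,0,0,0],
    [1,39,-3,0,0,0,0],
    [1,39,-3,0,0,0,0],
    [1,39,-3,0,0,0,0],
    [1,39,-3,0,0,0,0],
    [1,39,-3,0,0,0,0],
    [1,39,-3,0,0,0,0],
    [1,39,-3,0,0,0,0],
    [1,39,-3,0,0,0,0],
    [1,39,-3,0,0,0,0],
  ],
)

```text
clock: 2.57
eef_pos: [0.3827, -0.0136, 0.2397]
tool_rot: [0.877, 0.481, 0.0, 0.0]
ft_force: [1.1, -1.6, -0.3]
grip_width: 0.0854
grasp_force: 0.0
```

Call:
move_arm(
  deltas=[
    [1,39,-3,0,0,0,0],
    [1,39,-3,0,0,0,0],
    [1,39,-4,0,0,0,0],
    [1,0,0,0,0,0,-6.6],
    [1,0,0,0,0,0,-6.6],
    [1,0,0,0,0,0,-6.6],
    [1,0,0,0,0,0,-6.6],
    [1,0,0,0,0,0,-6.6],
    [1,0,0,0,0,0,-6.6],
    [1,0,0,0,0,0,-6.6],
  ],
)

```text
clock: 3.4
eef_pos: [0.4367, 0.0885, 0.2393]
tool_rot: [0.616, 0.788, -0.0, 0.0]
ft_force: [-0.1, -0.5, -0.2]
grip_width: 0.0854
grasp_force: 0.0
```

```bash
cat > st.py <<'E'
from h import *
o=bot.get_obs();M=R.from_quat(o['tool_rot']).as_matrix()
def go(target,yaw_y=None):
    "world target TCP -> tool-axis shift mm; yaw_y wanted angle of tool y -> turn about tool z deg"
    d=M.T@(np.array(target)-o['eef_pos'])*1000
    print('shift',d.round(1))
    if yaw_y is not None:
        a=np.arctan2(M[1,1],M[0,1]);t=np.degrees((yaw_y-a+np.pi/2)%np.pi-np.pi/2);print('turn z',-t)
if __name__=='__main__':
    print(o['clock'],o['eef_pos'].round(4),'y ang',np.arctan2(M[1,1],M[0,1]).round(4),'z',M[:,2].round(3),o['joint_pos'].round(3),o['ft_force'].round(1),o['grip_width'].round(4),o['grasp_force'])
E
python3 - <<'E'
from st import *
exec(open('st.py').read().split("__main__':")[1].replace('\n    ','\n'))
c=bot.calibration('wrist');im=bot.camera('wrist');cv2.imwrite('pics/w1.png',im);print(c)
go([.4694,.1567,.031],.2385)
E
```

```text
Traceback (most recent call last):
AttributeError: 'float' object has no attribute 'round'
```

```bash
cat > st.py <<'E'
from h import *
o=bot.get_obs();M=R.from_quat(o['tool_rot']).as_matrix()
def go(target,yaw_y=None):
    d=M.T@(np.array(target)-o['eef_pos'])*1000
    print('shift',d.round(1))
    if yaw_y is not None:
        a=np.arctan2(M[1,1],M[0,1]);t=np.degrees((yaw_y-a+np.pi/2)%np.pi-np.pi/2);print('turn z',-t)
print(o['clock'],np.round(o['eef_pos'],4),'y ang',round(np.arctan2(M[1,1],M[0,1]),4),'z',M[:,2].round(3),np.round(o['joint_pos'],3),np.round(o['ft_force'],1),o['grip_width'],o['grasp_force'])
E
python3 - <<'E'
from st import *
c=bot.calibration('wrist');im=bot.camera('wrist');cv2.imwrite('pics/w1.png',im);print(c)
go([.4694,.1567,.031],.2385)
E
```

```text
3.4 [0.4367 0.0885 0.2393] y ang 0.2442 z [-0. -0. -1.] [ 0.2    0.133 -0.129  1.309 -0.     1.526] [-0.1 -0.5 -0.2] 0.08535291373171305 0.0
{'K': array([[371.64829954,   0.        , 313.49885263],
       [  0.        , 371.64829954, 239.13265279],
       [  0.        ,   0.        ,   1.        ]]), 'position': array([0.41654682, 0.16663346, 0.3737917 ]), 'orientation': array([0.98004002, 0.12023948, 0.01950269, 0.15711039])}
shift [ 58.3  48.3 208.3]
turn z 0.3284665320947328
```

View pics/w1.png

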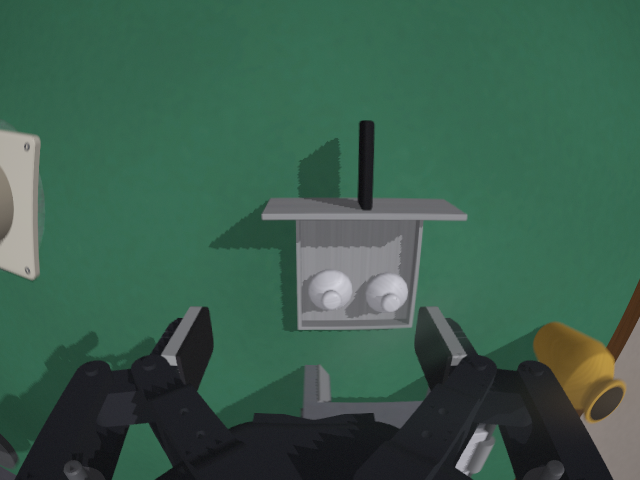

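Wrist view: the tray is in front of the fingers, its black handle runs from (366,121) to (365,208), the plate from (264,215) to (466,215), and both caps are standing.

Run:
```python
from st import *
c=bot.calibration('wrist')
a=plane(c,367,122,.057,1);b=plane(c,365.5,207,.057,1);print(a,b,np.linalg.norm(a-b)) # 155 and 76
d=b-a;print('handle pt',a+d*23/79,'yaw',np.arctan2(d[1],d[0])+np.pi/2)
p=plane(c,264,216,.067,1);q=plane(c,466,215,.067,1);print(np.linalg.norm(p-q),np.arctan2(*(q-p)[1::-1]))
go([*(a+d*23/79)[:2],.031],.2385)
```

```text
3.45 [0.4367 0.0885 0.2394] y ang 0.2476 z [ 0.  0. -1.] [ 0.2    0.133 -0.128  1.309  0.     1.523] [-0.1 -0.3 -0.4] 0.08502214538802463 0.0
[0.46025354 0.17744706 0.057     ] [0.47906812 0.10557439 0.057     ] 0.07429446738857662
handle pt [0.46573121 0.1565221  0.057     ] yaw 0.2560313842222586
0.18009687419788395 0.25877994633149753
shift [ 58.9  44.8 208.4]
turn z 0.5218482475653793
```

Call:
move_arm(
  deltas=[
    [1,20,15,10,0,0,0],
    [1,30,24,28,0,0,0],
    [1,9,7,35,0,0,0],
    [1,0,0,40,0,0,0],
    [1,0,0,40,0,0,0],
    [1,0,0,30,0,0,0],
    [1,0,0,15,0,0,0],
    [1,0,0,8,0,0,0],
    [1,0,0,2,0,0,0],
    [0,0,0,0,0,0,0],
  ],
)

```text
clock: 4.28
eef_pos: [0.4658, 0.1524, 0.035]
tool_rot: [0.618, 0.786, 0.0, 0.0]
ft_force: [-0.2, -0.6, 0.2]
grip_width: 0.0757
grasp_force: 0.0
```

Call:
move_arm(
  deltas=[
    [0,0,0,0,0,0,0],
    [0,0,0,0,0,0,0],
    [0,0,0,0,0,0,0],
    [0,0,0,0,0,0,0],
    [0,0,0,0,0,0,0],
  ],
)

```text
clock: 4.7
eef_pos: [0.4662, 0.1526, 0.0356]
tool_rot: [0.618, 0.786, 0.001, 0.001]
ft_force: [1.4, 0.8, 1.5]
grip_width: 0.0125
grasp_force: 0.9
```

```bash
cat > tr.py <<'E'
from fit2 import *
from st import *
# tray estimate while gripped: refit in top view from outline is hard (arm hides); report gripper in oven frame
e=np.array(o['eef_pos']);d=e[:2]-ov[:2];print('TCP in oven mm',1000*np.array([c*d[0]+s*d[1],-s*d[0]+c*d[1]]),'yaw diff',np.arctan2(M[1,1],M[0,1])-ov[2])
E
python3 tr.py | tail -2
python3 - <<'E'
from h import *
c=bot.calibration('wrist');im=bot.camera('wrist');cv2.imwrite('pics/w2.png',im)
E
```

```text
4.7 [0.4662 0.1526 0.0356] y ang 0.2383 z [ 0.002  0.001 -1.   ] [ 0.316  0.412 -0.336  0.821  0.     1.649] [1.4 0.8 1.5] 0.01247626078912434 0.910168569535017
TCP in oven mm [-58.39530506 362.88004035] yaw diff 0.04645819601707579
```

View pics/w2.png

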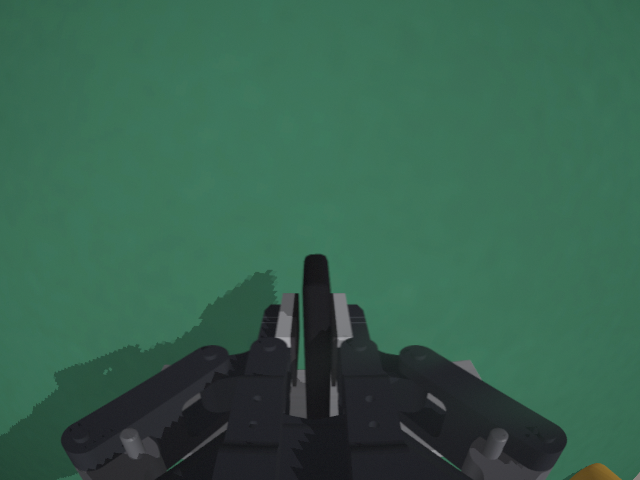

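Call:
move_arm(
  deltas=[
    [0,0,0,0,0,0,0],
    [0,0,0,0,0,0,0],
    [0,0,1,0,0,0,0.5],
    [0,-1,4,0,0,0,0.7],
    [0,-2,6,0,0,0,0.7],
    [0,-3,7,0,0,0,0.76],
    [0,-4,7,0,0,0,0],
    [0,-4,7,0,0,0,0],
    [0,-4,7,0,0,0,0],
    [0,-4,7,0,0,0,0],
  ],
)

```text
clock: 5.58
eef_pos: [0.5116, 0.1408, 0.0355]
tool_rot: [0.636, 0.772, -0.001, -0.003]
ft_force: [-9.6, 3.4, 14.5]
grip_width: 0.0093
grasp_force: 61.2
```

Call:
move_arm(
  deltas=[
    [0,-4,6,0,0,0,0],
    [0,-2,4,0,0,0,0],
    [0,-1,2,0,0,0,0],
    [0,0,0,0,0,0,0],
    [0,0,0,0,0,0,0],
  ],
)

```text
clock: 6.0
eef_pos: [0.5256, 0.136, 0.0355]
tool_rot: [0.636, 0.771, -0.001, -0.002]
ft_force: [-7.7, 1.4, 12.6]
grip_width: 0.0091
grasp_force: 60.9
```

```bash
python3 tr.py | tail -2
python3 - <<'E'
import cv2
from workcell import bot
a=bot.camera('scene');b=bot.camera('top')
cv2.imwrite('pics/s2.png',a);cv2.imwrite('pics/t2.png',b)
x=cv2.resize(a[150:290,190:420],None,fx=3.4,fy=3.4,interpolation=2)[:300]
y=cv2.resize(b[190:370,215:485],None,fx=2.96,fy=2.96,interpolation=2)[:300,:782]
import numpy as np
cv2.imwrite('pics/c3.png',np.vstack([x,y]))
E
```

```text
6.0 [0.5256 0.136  0.0355] y ang 0.1911 z [-0.004  0.001 -1.   ] [ 0.252  0.499 -0.186  0.89   0.003  1.631] [-7.7  1.4 12.6] 0.009065441827464667 60.87652623653412
TCP in oven mm [ -3.33982908 335.26576018] yaw diff -0.0007182097541500176
```

View pics/c3.png

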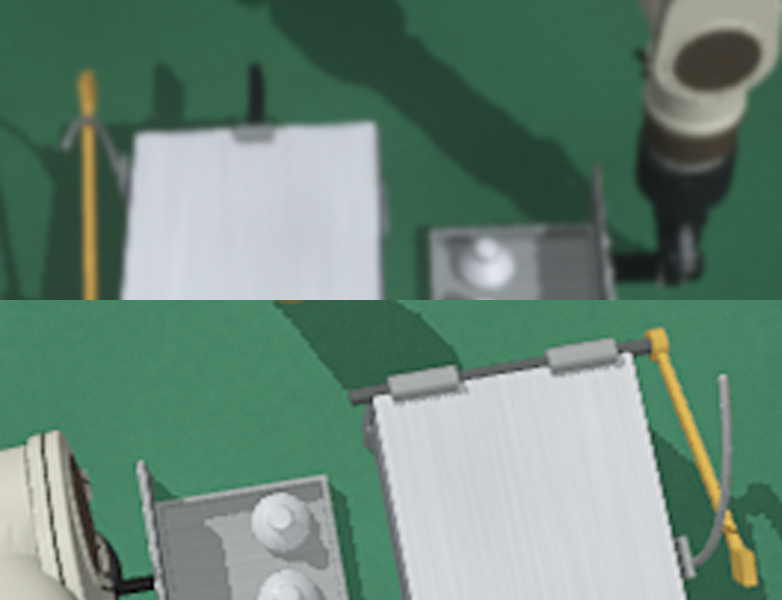

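Tray slid sideways with both caps standing; its +x pan corner is at about (325,177) and its plate end at (142,162) in the top crop. I'll check the pose against those pixels.

```bash
cat > /tmp/a.py <<'E'
from fit2 import *
from st import *
im=cv2.imread('pics/t2.png')
P=[[65,-70,18],[92,73,67]];px=Tp([(325,177),(142,162)])
y=ov[2]
r=least_squares(lambda v:(proj(cal,T(*v,ov[2],P))-px).ravel(),[.5,0]);print(r.x,r.fun)
d=r.x-ov[:2];print('tray in oven',[c*d[0]+s*d[1],-s*d[0]+c*d[1]])
Q=T(*r.x,ov[2],[[0,128,0]])[0];print('expected tcp',Q)
E
python3 /tmp/a.py | tail -3
python3 - <<'E'
import sys; sys.path.insert(0,'.')
from h import *
bot.camera('scene');bot.camera('top')
for cam in('top','scene'):
    r=bot.outline_of('tray',cam)
    if r:
        c=max(cv2.findContours(r[0]['pixels'].astype(np.uint8),0,2)[0],key=cv2.contourArea)
        print(cam,r[0]['conf'],cv2.approxPolyDP(c,2,True)[:,0].tolist())
E
```

```text
[0.54754483 0.00772229] [ 0.40560232 -0.50966311 -0.38974182  0.4819688 ]
tray in oven [np.float64(-0.006206289170386965), np.float64(0.20518589148599653)]
expected tcp [0.52314148 0.13337449 0.        ]
top 0.94 [[263, 249], [266, 279], [256, 284], [256, 288], [264, 287], [268, 290], [274, 322], [277, 311], [333, 301], [323, 250], [268, 259]]
scene 0.91 [[366, 198], [361, 216], [317, 217], [318, 257], [366, 255], [370, 262], [369, 234], [381, 232], [383, 224], [368, 222]]
```

Call:
move_arm(
  deltas=[
    [0,-2,1,-0.5,0,0,0],
    [0,-5,2,-0.5,0,0,0],
    [0,-7,0.5,0,0,0,0],
    [0,-8,0,0,0,0,0],
    [0,-8,0,0,0,0,0],
    [0,-8,0,0,0,0,0],
    [0,-8,0,0,0,0,0],
    [0,-8,0,0,0,0,0],
    [0,-7,0,0,0,0,0],
    [0,-6,0,0,0,0,0],
  ],
)

```text
clock: 7.13
eef_pos: [0.5415, 0.0756, 0.0357]
tool_rot: [0.634, 0.773, 0.003, -0.006]
ft_force: [-1.2, 3.4, 2.9]
grip_width: 0.0093
grasp_force: 59.5
```

Call:
move_arm(
  deltas=[
    [0,-6,0,0,0,0,0],
    [0,-6,0,0,0,0,0],
    [0,-6,0,0,0,0,0],
    [0,-6,0,0,0,0,0],
  ],
)

```text
clock: 7.47
eef_pos: [0.5476, 0.0489, 0.0357]
tool_rot: [0.636, 0.772, 0.001, -0.003]
ft_force: [-1.4, 6.1, 4.2]
grip_width: 0.0091
grasp_force: 59.7
```

```bash
python3 tr.py | tail -2
```

```text
7.4667 [0.5476 0.0489 0.0357] y ang 0.1932 z [-0.002  0.005 -1.   ] [ 0.086  0.509 -0.168  0.896  0.005  1.464] [-1.4  6.1  4.2] 0.009094246333340668 59.65259492397308
TCP in oven mm [  1.70659654 245.56857092] yaw diff 0.0013424766008265365
```

Call:
move_arm(
  deltas=[
    [0,-7,0,0,0,0,0],
    [0,-8,0,0,0,0,0],
    [0,-8,0,0,0,0,0],
    [0,-8,0,0,0,0,0],
    [0,-8,0,0,0,0,0],
    [0,-8,0,0,0,0,0],
    [0,-7,0,0,0,0,0],
    [0,-6,0,0,0,0,0],
    [0,-5,0,0,0,0,0],
    [0,-4,0,0,0,0,0],
  ],
)

```text
clock: 8.3
eef_pos: [0.561, -0.019, 0.0357]
tool_rot: [0.636, 0.772, 0.001, -0.002]
ft_force: [-2.4, 7.0, 4.0]
grip_width: 0.0093
grasp_force: 59.7
```

Call:
move_arm(
  deltas=[
    [0,-4,0,0,0,0,0],
    [0,-3,0,0,0,0,0],
    [0,-3,0,0,0,0,0],
    [0,-2,0,0,0,0,0],
    [0,0,0,0,0,0,0],
  ],
)

```text
clock: 8.72
eef_pos: [0.5632, -0.0309, 0.0356]
tool_rot: [0.636, 0.772, 0.001, -0.002]
ft_force: [-0.8, 4.9, 4.7]
grip_width: 0.0095
grasp_force: 59.7
```

```bash
python3 tr.py | tail -2
```

```text
8.7167 [ 0.5632 -0.0309  0.0356] y ang 0.1926 z [-0.002  0.005 -1.   ] [-0.057  0.533 -0.126  0.915  0.005  1.321] [-0.8  4.9  4.7] 0.009457132925596764 59.652941823005676
TCP in oven mm [  1.83271502 164.30859815] yaw diff 0.0007879057581119675
```

Creep in until it stops.

Call:
move_arm(
  deltas=[
    [0,-2,0,0,0,0,0],
    [0,-2,0,0,0,0,0],
    [0,-1,0,0,0,0,0],
    [0,-1,0,0,0,0,0],
    [0,0,0,0,0,0,0],
  ],
)

```text
clock: 9.13
eef_pos: [0.5642, -0.036, 0.0357]
tool_rot: [0.636, 0.772, 0.002, -0.003]
ft_force: [-1.5, 7.5, 5.0]
grip_width: 0.0087
grasp_force: 59.7
```

Call:
move_arm(
  deltas=[
    [0,-1,0,0,0,0,0],
    [0,-1,0,0,0,0,0],
    [0,-1,0,0,0,0,0],
    [0,0,0,0,0,0,0],
  ],
)

```text
clock: 9.47
eef_pos: [0.5643, -0.0361, 0.0357]
tool_rot: [0.635, 0.773, 0.003, -0.005]
ft_force: [-2.9, 14.0, 6.3]
grip_width: 0.0093
grasp_force: 60.0
```

Call:
move_arm(
  deltas=[
    [0,-2,0,0,0,0,0],
    [0,-1,0,0,0,0,0],
    [0,0,0,0,0,0,0],
    [0,0,0,0,0,0,0],
  ],
)

```text
clock: 9.8
eef_pos: [0.5642, -0.0362, 0.0357]
tool_rot: [0.634, 0.773, 0.005, -0.007]
ft_force: [-4.5, 22.3, 8.1]
grip_width: 0.0087
grasp_force: 60.3
```

```bash
python3 tr.py | tail -2
python3 - <<'E'
import cv2
from workcell import bot
import numpy as np
a=bot.camera('scene');b=bot.camera('top');cv2.imwrite('pics/t3.png',b)
x=cv2.resize(a[160:280,190:420],None,fx=3.4,fy=3.4,interpolation=2)[:400,:782]
y=cv2.resize(b[190:320,300:480],None,fx=3,fy=3,interpolation=2)[:195,:782]
cv2.imwrite('pics/c4.png',x)
E
```

```text
9.8 [ 0.5642 -0.0362  0.0357] y ang 0.197 z [-0.004  0.016 -1.   ] [-0.072  0.537 -0.118  0.921  0.016  1.301] [-4.5 22.3  8.1] 0.008656317457934165 60.262495279312134
TCP in oven mm [  1.80774906 158.91390541] yaw diff 0.005161351394416147
```

View pics/c4.png

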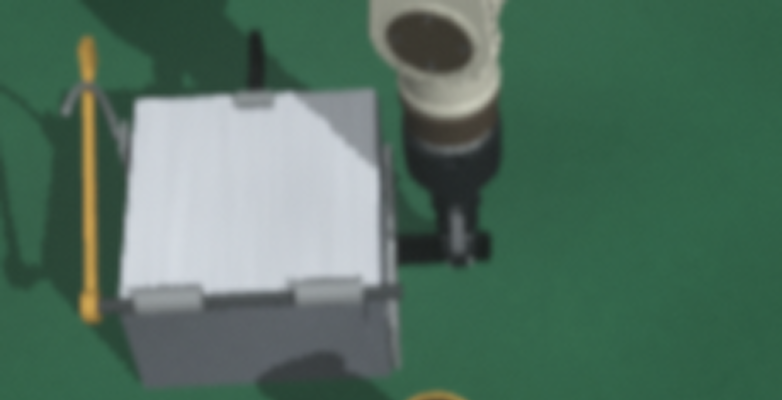

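Tray is home: it no longer moves under 22 N and the plate lies against the box face. Now I'll release it and rise.

Call:
move_arm(
  deltas=[
    [0,3,0,0,0,0,0],
    [0,2,0,0,0,0,0],
    [1,0,0,0,0,0,0],
    [1,0,0,0,0,0,0],
    [1,0,0,0,0,0,0],
    [1,0,0,0,0,0,0],
    [1,0,0,-10,0,0,0],
    [1,0,0,-30,0,0,0],
    [1,0,0,-40,0,0,0],
    [1,0,0,-40,0,0,0],
  ],
)

```text
clock: 10.73
eef_pos: [0.5643, -0.0401, 0.1566]
tool_rot: [0.636, 0.771, -0.001, -0.001]
ft_force: [1.1, -0.3, 0.4]
grip_width: 0.0854
grasp_force: 0.0
```

Call:
move_arm(
  deltas=[
    [1,0,0,-40,0,0,0],
    [1,0,0,-40,0,0,0],
    [1,0,0,-30,0,0,-3],
    [1,0,0,0,0,0,-7],
    [1,0,0,0,0,0,-7],
    [1,0,0,0,0,0,-7],
    [1,0,0,0,0,0,-7],
    [1,0,0,0,0,0,-7],
    [1,0,0,0,0,0,-7],
    [1,0,0,0,0,0,-7],
  ],
)

```text
clock: 11.57
eef_pos: [0.5653, -0.0402, 0.2665]
tool_rot: [0.231, 0.973, -0.0, 0.0]
ft_force: [1.1, 0.2, -0.4]
grip_width: 0.0856
grasp_force: 0.0
```

Call:
move_arm(
  deltas=[
    [1,0,0,0,0,0,-7],
    [1,0,0,0,0,0,-7],
    [1,0,0,0,0,0,-7],
    [1,0,0,0,0,0,-7],
    [1,0,0,0,0,0,-7],
    [1,0,0,0,0,0,-3],
  ],
)

```text
clock: 12.07
eef_pos: [0.5653, -0.0401, 0.2665]
tool_rot: [-0.098, 0.995, -0.0, 0.0]
ft_force: [0.7, 0.1, 0.8]
grip_width: 0.0854
grasp_force: 0.0
```

Run:
```python
from st import *
c=bot.calibration('wrist');im=bot.camera('wrist');cv2.imwrite('pics/w3.png',im);print(c['position'])
a=bot.outline_of('pointer','wrist');print([(round(r['conf'],2),r['rect']) for r in a])
go([.4593,-.2184,.26],.1918+np.pi/2)
bot.camera('top')
for n in('tray','cap_a'):
  for r in bot.outline_of(n,'top')[:2]: print(n,round(r['conf'],2),r['rect'])
```

```text
12.0667 [ 0.5653 -0.0401  0.2665] y ang 1.7669 z [ 0. -0. -1.] [-0.071  0.367  0.25   1.453 -0.    -0.267] [0.7 0.1 0.8] 0.08543949687304454 0.0
[ 0.4857161  -0.0556627   0.40094534]
[(0.82, [1.6, 229.0, 61.0, 99.4])]
shift [ 138.7 -154.2    6.5]
turn z 0.24483325207393128
tray 0.25 [370.7, 199.8, 99.0, 130.0]
```

Call:
move_arm(
  deltas=[
    [1,15,-15,0,0,0,0.2],
    [1,25,-28,0,0,0,0],
    [1,25,-28,0,0,0,0],
    [1,25,-28,0,0,0,0],
    [1,25,-28,0,0,0,0],
    [1,15,-17,3,0,0,0],
    [1,9,-10,3,0,0,0],
    [1,0,0,0,0,0,0],
  ],
)

```text
clock: 12.98
eef_pos: [0.4561, -0.2193, 0.2596]
tool_rot: [-0.091, 0.996, -0.0, -0.001]
ft_force: [0.4, 0.8, 0.7]
grip_width: 0.0854
grasp_force: 0.0
```

Run:
```python
from st import *
c=bot.calibration('wrist');im=bot.camera('wrist');cv2.imwrite('pics/w4.png',im);print(c)
np.save('w4.npy',c,allow_pickle=True)
go([.4593,-.2184,.134],.1918+np.pi/2)
```

```text
12.9833 [ 0.4561 -0.2193  0.2596] y ang 1.7538 z [-0.001 -0.    -1.   ] [-4.48e-01  2.46e-01  6.40e-02  1.39e+00 -1.00e-03 -6.31e-01] [0.4 0.8 0.7] 0.0854150842181412 0.0
{'K': array([[371.64829954,   0.        , 313.49885263],
       [  0.        , 371.64829954, 239.13265279],
       [  0.        ,   0.        ,   1.        ]]), 'position': array([ 0.37643678, -0.23374096,  0.3941285 ]), 'orientation': array([0.63149586, 0.7590759 , 0.12167652, 0.10105239])}
shift [ -3.5   0.3 125.6]
turn z -0.5022472486889816
```

View pics/w4.png

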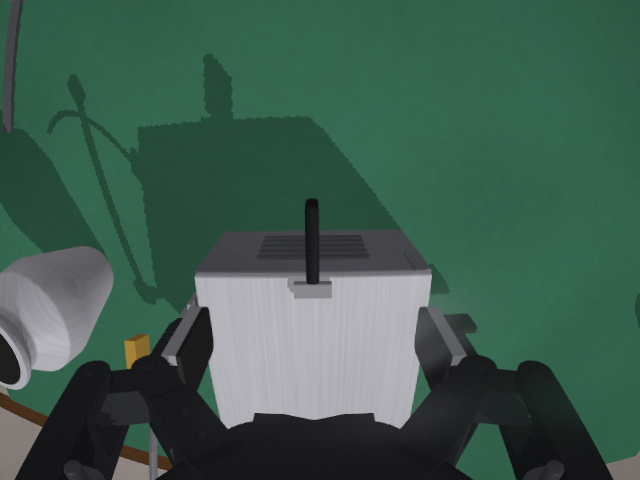

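Wrist view from above the tab: the tab runs from (312,199) to (312,283), the lid's free-edge corners are (197,275) and (430,271), and the pointer's end shows at about (137,340).

```bash
cat > /tmp/b.py <<'E'
import sys; sys.path.insert(0,'.')
from fit2 import *
cw=np.load('w4.npy',allow_pickle=True).item()
W=lambda P:proj(cw,P,1)
P=[[-160,0,140],[-100,98,126],[-100,-98,126]];px=np.array([(312,199),(430,271),(197,275)])
print('pred',W(T(*ov,P)).round(1).tolist())
def f(v):
    return np.r_[res(v,*a),(W(T(*v[:3],P))-px).ravel()*.7]
r=least_squares(f,ov);o2=r.x;print('oven2',o2.round(4),r.fun[-6:].round(1));np.save('ov2.npy',o2)
for R_ in (200,205,210):
  for th in (.42,.45,.48,.51):
    q=[[100-R_*np.cos(th),-119,121+R_*np.sin(th)]]
    print(R_,th,'w',W(T(*o2,q)).round(1)[0],'top',((proj(cal,T(*o2,q))-[215,190])*2.96).round(0)[0],'scene',((proj(cs,T(*o2,q))-[190,150])*3.4).round(0)[0])
print('tabmid',T(*o2,[[-136,0,125]]), 'hinge',T(*o2,[[100,0,121]]))
E
python3 /tmp/b.py | tail -16
python3 - <<'E'
import sys; sys.path.insert(0,'.')
from h import *
im=cv2.imread('pics/w4.png');hsv=cv2.cvtColor(im,cv2.COLOR_BGR2HSV)
m=cv2.inRange(hsv,(12,120,60),(35,255,255));m[:, 200:]=0;m[380:]=0
ys,xs=np.nonzero(m)
for y in range(ys.min(),ys.max()+1,3): print(y,xs[ys==y].min(),xs[ys==y].max(),im[y,137].tolist())
E
```

```text
ptr [ 0.5935 -0.1927  0.1901  0.4462] [-0.9 -0.3  1.   0.2  0.3 -0.8  0.2  0.3  0.4 -0.1 -0.3]
pred [[313.1, 207.5], [433.7, 275.4], [194.0, 277.3]]
oven2 [ 0.59   -0.1929  0.1958] [ 0.2  3.3  2.6  0.6 -2.6 -0.2]
200 0.42 w [137.1 342.6] top [742. 277.] scene [89. 83.]
200 0.45 w [134.8 350.1] top [744. 273.] scene [88. 80.]
200 0.48 w [132.7 357.9] top [745. 268.] scene [86. 78.]
200 0.51 w [130.7 366. ] top [747. 263.] scene [84. 76.]
205 0.42 w [134.4 338.6] top [745. 283.] scene [89. 77.]
205 0.45 w [132.  346.4] top [746. 279.] scene [88. 74.]
205 0.48 w [129.7 354.4] top [748. 274.] scene [86. 72.]
205 0.51 w [127.5 362.8] top [749. 269.] scene [84. 70.]
210 0.42 w [131.6 334.4] top [747. 290.] scene [89. 70.]
210 0.45 w [129.1 342.4] top [749. 285.] scene [88. 68.]
210 0.48 w [126.6 350.8] top [750. 280.] scene [86. 65.]
210 0.51 w [124.3 359.5] top [752. 275.] scene [84. 63.]
tabmid [[ 0.45663172 -0.21939836  0.125     ]] hinge [[ 0.68812033 -0.17347428  0.121     ]]
334 138 142 [56, 87, 78]
337 132 148 [30, 72, 95]
340 125 148 [41, 95, 123]
343 125 148 [45, 104, 133]
346 125 148 [44, 104, 133]
349 125 149 [44, 105, 134]
352 125 149 [45, 105, 135]
355 126 147 [44, 105, 134]
358 126 139 [42, 93, 119]
361 126 134 [26, 22, 21]
364 127 132 [27, 24, 24]
367 127 130 [26, 25, 23]
```

```bash
cat > /tmp/c.py <<'E'
import sys; sys.path.insert(0,'.')
exec(open('/tmp/b.py').read().split("for R_")[0])
def yawR(a): # tool y at angle a, z down
    y=np.array([np.cos(a),np.sin(a),0]);z=np.array([0,0,-1.]);return R.from_matrix(np.c_[np.cross(y,z),y,z])
M4=yawR(1.7538);rel_p=M4.inv().apply(cw['position']-[.4561,-.2193,.2596]);rel_q=M4.inv()*R.from_quat(cw['orientation'])
M3=yawR(1.7669);c3=dict(K=cw['K'],position=M3.apply(rel_p)+[.5653,-.0401,.2665],orientation=(M3*rel_q).as_quat());print('c3',c3['position'])
im=cv2.imread('pics/w3.png');hsv=cv2.cvtColor(im,cv2.COLOR_BGR2HSV)
m=cv2.inRange(hsv,(12,110,50),(35,255,255));m[:,120:]=0
for v in range(222,345,5):
    x=np.nonzero(m[v])[0]
    if len(x): print(v,x.min(),x.max(),end='; ')
print()
for lab,oo in(('ov',ov),('ov2',o2)):
  print(lab,'lid corners',proj(c3,T(*oo,[[-100,-98,126],[-100,98,126],[-160,0,140]]),1).round(0).tolist())
  for th in (.40,.44,.48,.52):
    q=[[100-r_*np.cos(th),-119,121+r_*np.sin(th)] for r_ in(0,50,100,150,205)]
    print(th,proj(c3,T(*oo,q),1).round(0).astype(int).tolist())
E
python3 /tmp/c.py | tail -13
python3 -c "
import cv2;a=cv2.imread('pics/w3.png')[170:370,0:260];cv2.imwrite('pics/c5.png',cv2.resize(a,None,fx=3,fy=3,interpolation=2))"
```

```text
oven2 [ 0.59   -0.1929  0.1958] [ 0.2  3.3  2.6  0.6 -2.6 -0.2]
c3 [ 0.48583279 -0.05558328  0.4010285 ]
232 0 2; 237 0 5; 242 0 8; 247 0 11; 252 3 14; 257 6 17; 262 10 21; 267 13 24; 272 16 27; 277 20 31; 282 24 34; 287 27 38; 292 31 41; 297 35 45; 302 38 49; 307 42 61; 312 44 54; 317 44 53; 322 46 61; 
ov lid corners [[32.0, 120.0], [236.0, 94.0], [111.0, 30.0]]
0.4 [[54, 316], [32, 284], [9, 246], [-16, 201], [-41, 144]]
0.44 [[54, 316], [31, 285], [6, 249], [-19, 206], [-48, 150]]
0.48 [[54, 316], [30, 287], [4, 252], [-23, 210], [-54, 156]]
0.52 [[54, 316], [30, 289], [2, 255], [-27, 215], [-60, 163]]
ov2 lid corners [[31.0, 117.0], [236.0, 90.0], [110.0, 27.0]]
0.4 [[54, 314], [32, 282], [8, 243], [-16, 198], [-42, 142]]
0.44 [[54, 314], [31, 283], [6, 246], [-20, 203], [-48, 147]]
0.48 [[54, 314], [30, 285], [4, 250], [-24, 208], [-55, 153]]
0.52 [[54, 314], [29, 287], [2, 253], [-27, 213], [-61, 160]]
```

View pics/c5.png

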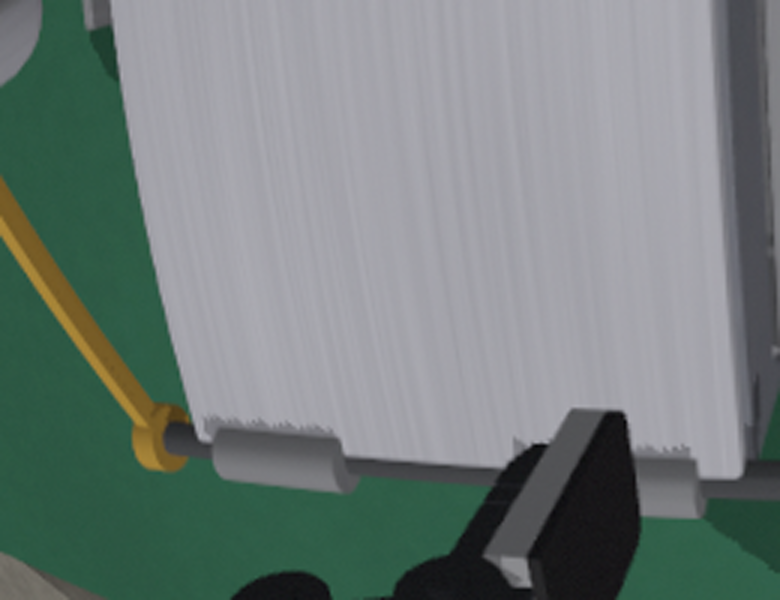

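Call:
move_arm(
  deltas=[
    [1,-1,0,15,0,0,-0.3],
    [1,0,0,32,0,0,0],
    [1,0,0,35,0,0,0],
    [1,0,0,30,0,0,0],
    [1,0,0,18,0,0,0],
    [1,0,0,10,0,0,0],
    [1,0,0,5,0,0,0],
    [1,0,0,0,0,0,0],
    [1,0,0,0,0,0,0],
  ],
)

```text
clock: 13.78
eef_pos: [0.46, -0.2169, 0.1159]
tool_rot: [-0.097, 0.995, -0.0, 0.001]
ft_force: [0.8, 0.3, 0.1]
grip_width: 0.0854
grasp_force: 0.0
```

Call:
move_arm(
  deltas=[
    [0,0,0,0,0,0,0],
    [0,0,0,0,0,0,0],
    [0,0,0,0,0,0,0],
    [0,0,0,0,0,0,0],
    [0,0,0,0,0,0,0],
    [0,0,0,0,0,0,0],
    [0,0,0,0,0,0,0],
    [0,0,0,0,0,0,0],
    [0,0,0,0,0,0,0],
  ],
)

```text
clock: 14.53
eef_pos: [0.4597, -0.2201, 0.1154]
tool_rot: [-0.096, 0.995, -0.003, 0.0]
ft_force: [0.9, -9.3, -1.2]
grip_width: 0.0089
grasp_force: 60.4
```

```bash
python3 tr.py | tail -2
python3 - <<'E'
from h import *
o2=np.load('ov2.npy');o=bot.get_obs();d=np.array(o['eef_pos'])[:2]-o2[:2];c,s=np.cos(o2[2]),np.sin(o2[2]);print(c*d[0]+s*d[1],-s*d[0]+c*d[1])
E
```

```text
14.5333 [ 0.4597 -0.2201  0.1154] y ang 1.7625 z [ 0.002 -0.007 -1.   ] [-0.444  0.346 -0.189  1.032 -0.005 -0.635] [ 0.9 -9.3 -1.2] 0.008894009283266686 60.369096994400024
TCP in oven mm [-135.90936052   -1.72322756] yaw diff 1.570718744433095
-0.13316186171582522 -0.0012984624176754361
```

Call:
move_arm(
  deltas=[
    [0,0,-2.5,-2,0,0,0],
    [0,-0.2,0,-4,0,0,0],
    [0,-0.4,0,-5.7,0,0,0],
    [0,-0.5,0,-5.8,0,0,0],
    [0,-0.6,0,-5.9,0,0,0],
    [0,-0.8,0,-5.8,0,0,0],
    [0,-0.9,0,-5.8,0,0,0],
    [0,-1.1,0,-5.8,0,0,0],
    [0,-1.2,0,-5.7,0,0,0],
    [0,0,0,0,0,0,0],
  ],
)

```text
clock: 15.37
eef_pos: [0.4652, -0.219, 0.1615]
tool_rot: [-0.097, 0.995, -0.001, -0.0]
ft_force: [3.2, -4.6, -6.4]
grip_width: 0.0091
grasp_force: 58.8
```

```bash
python3 tr.py | tail -2
```

```text
15.3667 [ 0.4652 -0.219   0.1615] y ang 1.7643 z [-0.    -0.002 -1.   ] [-0.439  0.315 -0.102  1.153 -0.002 -0.632] [ 3.2 -4.6 -6.4] 0.00908764326436315 58.80203604698181
TCP in oven mm [-130.24532599   -1.68359697] yaw diff 1.572476619300572
```

Call:
move_arm(
  deltas=[
    [0,-1.3,0,-5.7,0,0,0],
    [0,-1.4,0,-5.7,0,0,0],
    [0,-1.5,0,-5.7,0,0,0],
    [0,-1.7,0,-5.6,0,0,0],
    [0,-1.8,0,-5.6,0,0,0],
    [0,-2,0,-5.5,0,0,0],
    [0,-2.1,0,-5.5,0,0,0],
    [0,-2.2,0,-5.4,0,0,0],
    [0,-2.3,0,-5.3,0,0,0],
    [0,-1.9,0,-4,0,0,0],
  ],
)

```text
clock: 16.2
eef_pos: [0.483, -0.2155, 0.214]
tool_rot: [-0.097, 0.995, -0.001, -0.001]
ft_force: [5.8, -6.2, -10.6]
grip_width: 0.009
grasp_force: 58.8
```

Call:
move_arm(
  deltas=[
    [0,0,0,0,0,0,0],
    [0,0,0,0,0,0,0],
    [0,0,0,0,0,0,0],
    [0,0,0,0,0,0,0],
  ],
)

```text
clock: 16.53
eef_pos: [0.483, -0.2155, 0.2139]
tool_rot: [-0.097, 0.995, -0.001, -0.001]
ft_force: [5.2, -5.6, -8.4]
grip_width: 0.0095
grasp_force: 59.1
```

```bash
python3 tr.py | tail -2
cat > /tmp/d.py <<'E'
import sys; sys.path.insert(0,'.')
from fit2 import *
def mask(cam):
    im=bot.camera(cam);cv2.imwrite(f'pics/f_{cam}.png',im)
    for n in('lid','pointer'):
        for r in bot.outline_of(n,cam)[:1]:
            k=max(cv2.findContours(r['pixels'].astype(np.uint8),0,2)[0],key=cv2.contourArea)
            print(cam,n,round(r['conf'],2),cv2.approxPolyDP(k,2,True)[:,0].tolist())
mask('top');mask('scene')
for th in(.40,.44,.48):
    L=[[100-200*np.cos(th)+5*np.sin(th),y,121+200*np.sin(th)+5*np.cos(th)] for y in(98,-98)]
    print(th,'top',proj(cal,T(*ov,L)).round(1).tolist(),'scene',proj(cs,T(*ov,L)).round(1).tolist())
E
python3 /tmp/d.py|tail -7
```

```text
16.5333 [ 0.483  -0.2155  0.2139] y ang 1.7642 z [-0.001 -0.001 -1.   ] [-0.419  0.31   0.032  1.293 -0.002 -0.612] [ 5.2 -5.6 -8.4] 0.009483749816881553 59.050952196121216
TCP in oven mm [-112.1477767    -1.61182978] yaw diff 1.5723570909741829
top lid 0.71 [[419, 203], [401, 205], [396, 212], [370, 216], [366, 211], [348, 215], [341, 223], [360, 300], [378, 299], [406, 292], [415, 283], [429, 279], [433, 263], [444, 256], [427, 209]]
top pointer 0.62 [[434, 200], [446, 237], [453, 248], [439, 203]]
scene lid 0.56 [[259, 149], [257, 173], [224, 175], [225, 246], [232, 252], [247, 251], [252, 244], [274, 243], [278, 248], [295, 249], [301, 242], [298, 172], [264, 172]]
scene pointer 0.54 [[216, 188], [215, 253], [218, 252]]
0.4 top [[359.0, 301.0], [455.2, 284.1]] scene [[298.9, 171.1], [224.3, 174.5]]
0.44 top [[359.1, 299.1], [455.9, 282.1]] scene [[298.7, 170.1], [223.6, 173.6]]
0.48 top [[359.0, 297.0], [456.5, 279.9]] scene [[298.6, 169.3], [223.0, 172.7]]
```

Call:
move_arm(
  deltas=[
    [0,-0.7,0,-1.6,0,0,0],
    [0,0,0,0,0,0,0],
    [0,0,0,0,0,0,0],
    [0,0,0,0,0,0,0],
  ],
)

```text
clock: 17.17
eef_pos: [0.4837, -0.2154, 0.2153]
tool_rot: [-0.097, 0.995, -0.001, -0.001]
ft_force: [5.3, -4.8, -10.0]
grip_width: 0.0093
grasp_force: 59.0
```

```bash
cat > /tmp/e.py <<'E'
import sys; sys.path.insert(0,'.')
from fit2 import *
from st import *
for cam,cc in(('top',cal),('scene',cs)):
    bot.camera(cam)
    for n in('tray','cap_a'):
      for r in bot.outline_of(n,cam)[:2]:
        k=max(cv2.findContours(r['pixels'].astype(np.uint8),0,2)[0],key=cv2.contourArea)
        print(cam,n,round(r['conf'],2),cv2.approxPolyDP(k,2,True)[:,0].tolist())
    print('home pred handle end, plate ends',proj(cc,T(*ov,[[2,185,57],[94,106,67],[-90,106,67]])).round(1).tolist())
E
python3 /tmp/e.py|tail -9
```

```text
tray in oven [np.float64(-0.048349434730790994), np.float64(0.23446021784520782), np.float64(0.04671359909461095)]
handle [[0.4694041  0.15668733 0.04      ]] home handle [[ 0.56187073 -0.03348824  0.04      ]] lid handle [[ 0.45925076 -0.21844538  0.125     ]]
ptr [ 0.5935 -0.1927  0.1901  0.4462] [-0.9 -0.3  1.   0.2  0.3 -0.8  0.2  0.3  0.4 -0.1 -0.3]
17.1667 [ 0.4837 -0.2154  0.2153] y ang 1.7642 z [-0.001 -0.001 -1.   ] [-0.418  0.31   0.036  1.297 -0.002 -0.611] [  5.3  -4.8 -10. ] 0.009260693868537569 58.99558961391449
top tray 0.79 [[336, 229], [334, 237], [339, 266], [308, 274], [317, 276], [340, 272], [344, 282], [344, 294], [350, 307], [350, 290]]
top tray 0.52 [[311, 148], [297, 157], [293, 171], [302, 186], [313, 190], [329, 179], [332, 170], [328, 158], [319, 150]]
home pred handle end, plate ends [[308.8, 274.5], [335.6, 229.1], [350.4, 308.2]]
scene tray 0.64 [[303, 203], [303, 242], [306, 242], [308, 237], [332, 236], [333, 227], [307, 228]]
home pred handle end, plate ends [[333.9, 228.3], [306.1, 255.3], [304.6, 201.8]]
```

The tray matches its home position to about a pixel. The lid is at about 0.44 rad against a pointer reading of about 0.445, and the grip is steady.

```bash
python3 -c "
from workcell import bot
print(bot.job_done())"
```

```text
the job is handed in; nothing more can be done
None
```

I handed the job in at about 17 s: the tray is fully home (held firm under a 22 N push), and the gripper holds the lid at about 0.44 rad against a pointer reading of about 0.445; the caps stood when last seen before the mouth, but I could not check them inside the closed box.

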